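# Pack the chisels into their case and close it

### The job

Put the chisels away: first take the round dust brush out of the open tool case and lay it by its handle across both saddles of the wooden brush rest. Then lay every chisel flat across the two blue felt rails inside the case, side by side with the blades towards the hinge, and only then lower the lid gently, without letting it slam, until it is fully closed. Leave the glue bottle, the green tin and the mallet where they are.

Things in the scene. Friction and masses are not known exactly. Their poses are not given: they have to be found in the camera images.
- case: grey tool case, fixed to the bench, outside 225 (x) x 340 (y) x 75 mm high, walls and floor 6 mm, open at the top. Origin: centre of its underside on the bench; x points from its front (green latches) to the hinged side, y along the hinge, z up
- rails (a point): point midway between the two felt rails in the case, level with their tops (case x = -31, y = 0, z = 31 mm). The rails run the full width along y, 12 mm wide, 25 mm above the case floor, centred 30 mm either side of this point. A handle's middle belongs over this line, lying on both rails, blade towards case +x. No dividers; four chisels fit about 80 mm apart
- lid (a joint): angle of the lid (rad): 0 closed flat on the rim, about 1.57 upright, stop at 1.9. The hinge is stiff (about 0.8 N m of friction): the lid stays where it is left; pushing its free edge takes 3 to 6 N. Closed, its outer face is 87 mm above the bench
- lid_hinge (a point): middle of the hinge line, at the far top edge of the case (case x = +112.5, y = 0, z = 75 mm). The lid is a flat grey panel 12 mm thick, 225 mm long from the hinge, 340 mm wide; its inner face passes through this line
- lid_tab (a point): middle of the green pull tab (60 mm wide, sticks out 22 mm) at the lid's free edge, on the outer face, 235 mm from the hinge line. Axes are the lid's: z outwards from its outer face (up when closed), -x from the hinge to the tab
- brush: round dust brush, 180 mm long, 130 g: wooden handle 110 x 24 x 24 mm (square section), then a brass ferrule and round black bristle head 40 mm in diameter, reaching 125 mm ahead of the handle's middle. Starts on the rails in the case. Origin: middle of the handle; x runs along it to the bristles. Balances about 15 mm ahead of the origin
- rest: wooden brush rest, fixed to the bench: base 110 x 70 x 12 mm, two upright saddles (10 mm thick) at x = -30 and +30 mm with flat seats 60 mm above the bench, 34 mm wide between flared cheeks that rise to 81 mm. Origin: centre of its underside. The brush handle belongs along x, its middle over the origin, 72 mm up, bristles either way (+x is the roomier side)
- chisel_a: wood chisel, red handle: bar 110 x 24 x 24 mm (square section), steel blade 16 x 5 mm reaching 65 mm beyond its front end, about 140 g, balances about 8 mm ahead of the handle's middle. Origin: middle of the handle (12 mm above what it lies on). x runs along the handle to the blade. May be absent (None throughout)
- chisel_b: wood chisel, yellow handle: bar 110 x 24 x 24 mm (square section), steel blade 16 x 5 mm reaching 65 mm beyond its front end, about 140 g, balances about 8 mm ahead of the handle's middle. Origin: middle of the handle (12 mm above what it lies on). x runs along the handle to the blade. May be absent (None throughout)
- chisel_c: wood chisel, blue handle: bar 110 x 24 x 24 mm (square section), steel blade 16 x 5 mm reaching 65 mm beyond its front end, about 140 g, balances about 8 mm ahead of the handle's middle. Origin: middle of the handle (12 mm above what it lies on). x runs along the handle to the blade. May be absent (None throughout)
- chisel_d: wood chisel, orange handle: bar 110 x 24 x 24 mm (square section), steel blade 16 x 5 mm reaching 65 mm beyond its front end, about 140 g, balances about 8 mm ahead of the handle's middle. Origin: middle of the handle (12 mm above what it lies on). x runs along the handle to the blade. May be absent (None throughout)
- glue: glue bottle, bystander, 60 mm in diameter, 150 mm tall, origin at the centre of its underside
- tin: green tin, bystander, 84 mm in diameter, 90 mm tall, origin at the centre of its underside
- mallet: wooden mallet lying on its side, bystander, head 70 x 120 x 60 mm high with a 200 mm handle towards -x; origin under the head's centre
Things that resemble listed ones, but are neither listed nor needed, are in the scene too. What is shaped like the chisel_c but white is not meant.

How it is judged:
By the outcome, as a careful person would: the job done as asked, in the order asked, and still so for the second after the job is handed in, with the robot touching nothing.
Of chisel_a, chisel_b, chisel_c, chisel_d only 3 to 4 are there at a start; the rules pass over those that are not, and their reading is None.
At some moment in a run one of chisel_a, chisel_b, chisel_c, chisel_d may be knocked a few centimetres aside while the robot is not near it.
Once in a run the grip may slacken for a moment while it holds something.
It also fails if it takes over 210 s, if anything falls off the work surface, if the arm or the gripper's body presses on something with over 40 N, if the wrist force passes 120 N, or if a joint passes its speed limit or range.

### The arm

A 6-joint arm with a two-finger parallel gripper is mounted at the origin on the work surface. World frame = base frame: x ahead of the robot, y to its left, z up, the work surface at z = 0. Lengths are in m, angles in rad, forces in N, time in s.
With the tool pointing down it reaches from about 0.325 to 0.9 m from the base axis. Payload 3.5 kg.
Tool frame: the origin (TCP) lies midway between the tips of the shut fingers; the grasp point (between the pads) lies 19 mm behind it; z points along the fingers, y is the direction in which the jaws open and shut (so a half turn about z gives the same grasp; the last joint's range is limited). The gripper opens to 85 mm and grips with 20 to 120 N. Pads are 22 mm wide; open, the fingers measure 114 mm over their backs; the gripper's body (76 mm by 85 mm) begins 54 mm behind the grasp point. The pads swing forward as they close: fully open they stand 13 mm farther back than shut.
Start: joints at [1.179, 0.276, -0.026, 1.268, 0, 1.467], TCP at [0.178, 0.599, 0.231] pointing down, gripper open.
Joint ranges: [-3.12, 3.12], [-0.85, 1.88], [-1.08, 1.24], [-1.95, 2.15], [-1.57, 1.53], [-3.14, 3.14]. Speed limits (rad/s): [2.57, 2.57, 3.14, 3.14, 3.14, 3.14].

### API

Orientations are given as a unit quaternion [x, y, z, w].
In Python, from bench import get_state, get_image, camera_model, sign_off gives the robot as it stands. The module is installed in compiled form; this text tells all that it offers.
- The arm moves only by the tool send_rows, never from a script. Its argument "rows" is a list of rows, each a list of 4 numbers: the shift along the world's x, y, z in mm, then the turn about the world's z in degrees. In form: [[dx, dy, dz, yaw], ...]. A call has 1 to 10 rows; each row is the pose to reach, as a shift and turn from the pose measured when the call began; what a row does not reach only later rows make up. A row lasts 1/12 s, in which the tool goes at most 41.7 mm and 7.16 degrees, less where a joint would pass 70% of its speed; a pose out of reach is approached as far as the arm can. A call with a gripper value outside its range is refused whole. "fingers" is the finger opening in mm, from 0 to 85.4, set as the call begins (left out, the last holds). The fingers move at their own pace and stop on an object; the grip force is fixed at half the most. Time passes only in rows, so rows that repeat a pose let the fingers close. It gives the time, the measured TCP pose, the force and the opening at its end, in the units of the state.
- get_state(): the state, without advancing time (a new reading comes with each control period).
- get_image(name): name is "scene" or "top"; returns (picture, depth): 480x640x3 uint8, red, green, blue; 480x640 float32, m along the optical axis (not along the pixel's ray), 0 where there is no reading.
- camera_model(name): a dict with "K" (3x3 intrinsics, pixels), "eye" and "attitude" of the camera in the world. Camera axes: x right, y down, z forward; pixel columns grow to the right and rows downward; lengths in m; the calibration is good to about 2 mm. A picture is of the moment at which its call begins. camera_model takes no time and is no camera call.
- sign_off(): hands the job in, once; it reports no verdict.
The state is a dict: "t": time; "joint_pos": joint angles; "dq": joint speeds; "joint_torque": joint torques, N m; "position": TCP position; "orientation": TCP orientation; "wrist_force": force on the tool from outside, world axes, zero at the start; "moment": the same for the moment, N m; "finger_gap": finger opening in m.
Only numpy, scipy, OpenCV 4.12 (cv2) and the standard library are available. Lean on these libraries where they do the work, as an engineer would, in place of code of your own. Each camera call takes 0.05 s, during which the arm holds its last target.

## Working session

There is one attempt and no reset: what is moved stays moved. The work goes in short steps, Python scripts to look and compute and a tool call to move; the robot and the scene stay as the last step left them, time stands still between calls to the robot, and variables do not carry over. Pictures are saved under pics/ and viewed, and the job is handed in when it is done.

Besides the shell and the picture viewer there is one more tool, called after ">>>" by a JSON object that holds its "method" and its "body". send_rows: Moves the arm, as the interface text tells. Its arguments: {"type":"object","properties":{"rows":{"type":"array","items":{"type":"array","items":{"type":"number"}}},"fingers":{"type":"number"}},"required":["rows"]}

```bash
mkdir -p pics; ls; cat > h.py <<'E'
import numpy as np,cv2
from scipy.spatial.transform import Rotation as R
from bench import get_state,get_image,camera_model,sign_off
def cam(n):
    c=camera_model(n);K=np.array(c['K']);e=np.array(c['eye']);a=np.array(c['attitude'])
    A=R.from_quat(a).as_matrix() if a.size==4 else a.reshape(3,3)
    return K,e,A
def cloud(n,d):
    K,e,A=cam(n);v,u=np.mgrid[0:d.shape[0],0:d.shape[1]]
    p=np.stack([(u-K[0,2])/K[0,0]*d,(v-K[1,2])/K[1,1]*d,d],-1)
    return p@A.T+e
def ray(n,u,v,z):
    K,e,A=cam(n);r=A@np.array([(u-K[0,2])/K[0,0],(v-K[1,2])/K[1,1],1]);return e+r*(z-e[2])/r[2]
def save(n,f):
    im,d=get_image(n);cv2.imwrite('pics/'+f,im[:,:,::-1]);np.save('pics/'+f[:-4]+'.npy',d);return im,d
E
python3 - <<'E'
from h import *
for n in('scene','top'):
    print(n,camera_model(n)); save(n,n+'0.png')
print(get_state())
E
```

```text
pics
scene {'K': array([[565.36367945,   0.        , 324.08409497],
       [  0.        , 565.36367945, 236.65265866],
       [  0.        ,   0.        ,   1.        ]]), 'eye': array([ 1.28482828, -0.12099005,  1.21237051]), 'attitude': array([ 0.72647432,  0.61717074, -0.19485177, -0.23101541])}
top {'K': array([[476.1963791 ,   0.        , 318.48212028],
       [  0.        , 476.1963791 , 245.47606781],
       [  0.        ,   0.        ,   1.        ]]), 'eye': array([4.06480194e-01, 1.54436631e-04, 1.52727587e+00]), 'attitude': array([-0.69623569,  0.71643355, -0.03586874,  0.02631094])}
{'t': 0.1, 'joint_pos': array([ 1.17860510e+00,  2.77075424e-01, -2.76858119e-02,  1.26800460e+00,
        1.86705709e-06,  1.46734544e+00]), 'dq': array([-0.00069215, -0.00193873,  0.00188513,  0.00043719, -0.00027947,
        0.00248567]), 'joint_torque': array([ 2.09296477e-04, -4.46705246e+01,  2.96129340e+01,  8.43383430e-03,
       -8.50314336e-05, -6.43509139e-06]), 'position': array([0.17774525, 0.59848711, 0.23028732]), 'orientation': array([ 1.43869112e-01,  9.89596235e-01, -9.54438024e-04, -2.42456953e-04]), 'wrist_force': array([-0.45777967,  1.24989843, -0.11863884]), 'moment': array([-0.02013368, -0.00186677,  0.03597159]), 'finger_gap': 0.08548625456817535}
```

View pics/scene0.png

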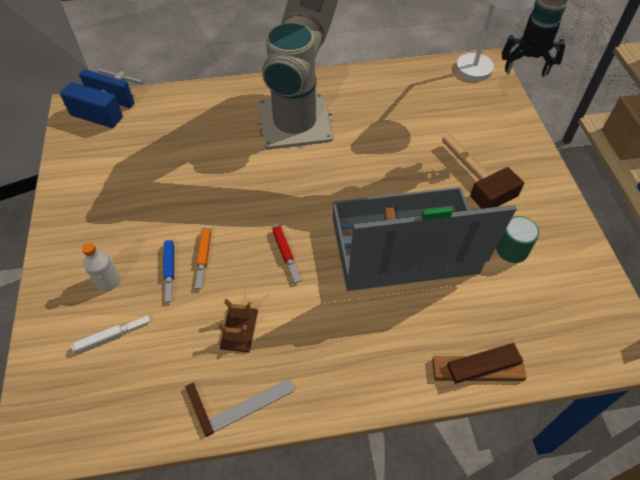

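View pics/top0.png

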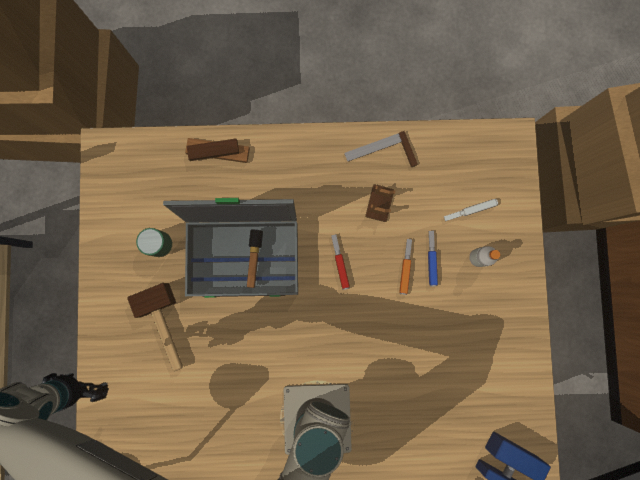

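```bash
cat >> h.py <<'E'
def pca2(P):
    m=P.mean(0);u,s,vt=np.linalg.svd(P-m,full_matrices=False);return m,vt[0]
def handle(n,im,d,lo,hi,box,zr=(0.005,0.12)):
    hsv=cv2.cvtColor(im,cv2.COLOR_RGB2HSV);m=cv2.inRange(hsv,lo,hi)
    b=np.zeros_like(m);x0,y0,x1,y1=box;b[y0:y1,x0:x1]=1;m=m*b
    k,l,s,_=cv2.connectedComponentsWithStats(m,connectivity=8)
    i=1+np.argmax(s[1:,4]);return l==i
E
python3 - <<'E'
from h import *
for n in('top','scene'):
    im=cv2.imread(f'pics/{n}0.png')[:,:,::-1];d=np.load(f'pics/{n}0.npy');C=cloud(n,d)
    boxes={'top':(310,215,460,305),'scene':(150,210,310,310)}[n]
    for c,lo,hi in(('red',(0,150,60),(6,255,255)),('orange',(8,200,120),(16,255,255)),('blue',(105,150,50),(125,255,255))):
        M=handle(n,im,d,lo,hi,boxes);P=C[M];z=P[:,2]
        v,u=np.nonzero(M)
        t=P[z>np.median(z[z>0.012])-0.004] if (z>0.012).any() else P
        r=cv2.minAreaRect((t[:,:2]*1000).astype(np.float32))
        print(n,c,M.sum(),'zmed',np.median(z).round(4),z.max().round(4),'rect',np.round(r[0],1),np.round(r[1],1),round(r[2],1))
    # case rim, rest
    if n=='top':
        for nm,b,zl,zh in(('rim',(180,190,305,305),.070,.080),('rest',(360,180,410,225),.052,.09),('restbase',(360,180,410,225),.008,.09),('rail',(192,228,296,292),.027,.035)):
            x0,y0,x1,y1=b;P=C[y0:y1,x0:x1].reshape(-1,3);P=P[(P[:,2]>zl)&(P[:,2]<zh)]
            r=cv2.minAreaRect((P[:,:2]*1000).astype(np.float32));print(nm,len(P),r)
E
cd pics; python3 -c "
import cv2
a=cv2.imread('top0.png');cv2.imwrite('c1.png',cv2.resize(a[180:320,130:310],None,fx=4,fy=4));cv2.imwrite('c2.png',cv2.resize(a[170:310,320:510],None,fx=4,fy=4))"
```

```text
top red 240 zmed 0.0225 0.0316 rect [455.9 -93.6] [103.9  22.4] 11.2Traceback (most recent call last):
  File "<stdin>", line 6, in <module>
  File "h.py", line 22, in handle
    i=1+np.argmax(s[1:,4]);return l==i
        ~~~~~~~~~^^^^^^^^^
    return _wrapfunc(a, 'argmax', axis=axis, out=out, **kwds)
    return bound(*args, **kwds)
ValueError: attempt to get argmax of an empty sequence
```

```bash
echo
```

```text
(no output)
```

View pics/c1.png

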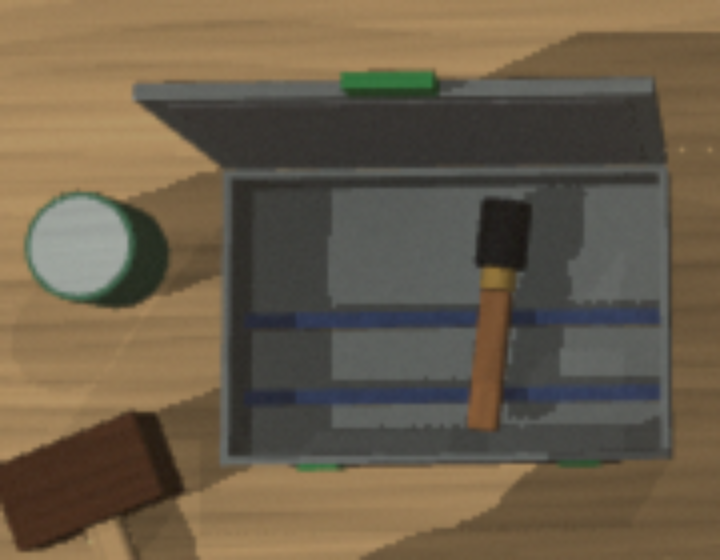

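View pics/c2.png

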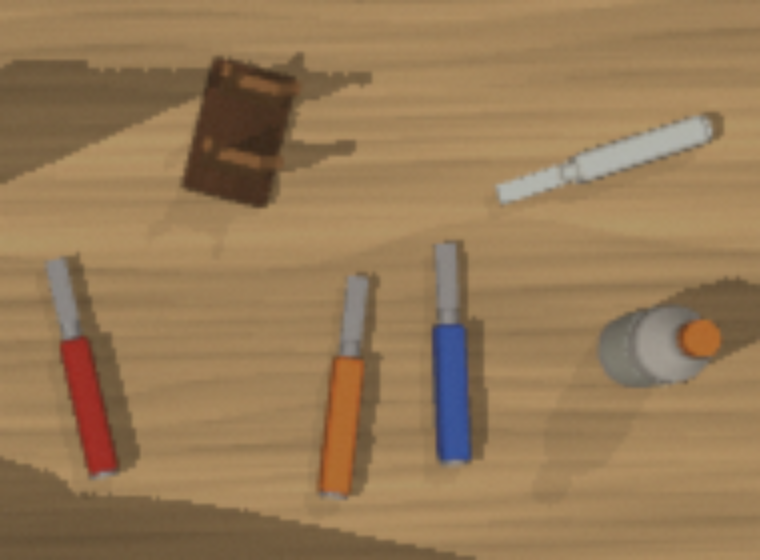

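```bash
python3 - <<'E'
from h import *
im=cv2.imread('pics/top0.png')[:,:,::-1];h=cv2.cvtColor(im,cv2.COLOR_RGB2HSV)
for u,v in((406,276),(406,260),(433,270),(433,255),(342,270),(253,265),(250,283)):print(u,v,h[v,u])
im=cv2.imread('pics/scene0.png')[:,:,::-1];h=cv2.cvtColor(im,cv2.COLOR_RGB2HSV)
for u,v in((204,245),(169,255),(283,245)):print(u,v,h[v,u])
E
```

```text
406 276 [ 14 189 173]
406 260 [ 14 187 173]
433 270 [112 154 149]
433 255 [112 153 148]
342 270 [  2 191 156]
253 265 [ 14 145 120]
250 283 [ 13 146 122]
204 245 [ 14 225 202]
169 255 [109 214 163]
283 245 [  1 225 169]
```

```bash
cat > meas.py <<'E'
from h import *
COL={'red':((0,150,60),(7,255,255)),'orange':((9,168,130),(17,255,255)),'blue':((106,130,80),(118,255,255)),'brush':((8,115,70),(18,165,200))}
def meas(n,c,im,d,box,ztop):
    """handle top face by colour mask, rays cast to top plane"""
    M=handle(n,im,d,*COL[c],box); C=cloud(n,d); z=C[...,2]
    M2=M&(abs(z-ztop)<0.006)
    v,u=np.nonzero(M2); P=np.array([ray(n,a,b,ztop)[:2] for a,b in zip(u,v)])*1000
    r=cv2.minAreaRect(P.astype(np.float32)); m,ax=pca2(P)
    if ax[0]<0: ax=-ax
    print(n,c,M.sum(),M2.sum(),'zmed %.4f'%np.median(z[M2]),'mean',m.round(1),'rectc',np.round(r[0],1),'size',np.round(r[1],1),'ang(ax from +x) %.1f'%np.degrees(np.arctan2(ax[1],ax[0])))
E
python3 - <<'E'
from meas import *
B={'top':(310,215,450,305),'scene':(150,210,310,310)}
for n in('top','scene'):
    im=cv2.imread(f'pics/{n}0.png')[:,:,::-1];d=np.load(f'pics/{n}0.npy')
    for c in('red','orange','blue'): meas(n,c,im,d,B[n],.024)
    if n=='top': meas(n,'brush',im,d,(192,220,296,292),.055)
    C=cloud(n,d)
    if n=='top':
        for nm,b,zl,zh in(('rim',(180,220,305,305),.070,.080),('restseat',(360,180,410,225),.052,.066),('restcheek',(360,180,410,225),.066,.09),('restbase',(360,180,410,225),.008,.09),('railall',(192,228,296,292),.027,.035),('tab/lid',(160,190,305,222),.2,.4)):
            x0,y0,x1,y1=b;P=C[y0:y1,x0:x1].reshape(-1,3);P=P[(P[:,2]>zl)&(P[:,2]<zh)]
            r=cv2.minAreaRect((P[:,:2]*1000).astype(np.float32));print(nm,len(P),np.round(r[0],1),np.round(r[1],1),round(r[2],1),P.min(0),P.max(0))
E
```

```text
top red 247 210 zmed 0.0228 mean [455.  -93.4] rectc [455.8 -93. ] size [103.9  23. ] ang(ax from +x) 11.1
top orange 243 218 zmed 0.0227 mean [ 435. -293.] rectc [ 435.2 -293. ] size [ 23. 105.] ang(ax from +x) -9.2
top blue 225 204 zmed 0.0233 mean [ 457.6 -381.2] rectc [ 458.6 -381.5] size [ 21.5 104.5] ang(ax from +x) -0.6
top brush 257 232 zmed 0.0537 mean [467.1 186.2] rectc [468.1 186.1] size [ 22.3 107.7] ang(ax from +x) -6.8
rim 666 [503. 217.] [340.4 226. ] 89.3 [0.38838204 0.04561078 0.0700016 ] [0.61762462 0.38771549 0.07997571]
restseat 96 [ 673.3 -223.7] [48.5 72.2] 76.1 [ 0.63353856 -0.2528782   0.05230669] [ 0.71139457 -0.19235805  0.06578649]
restcheek 62 [ 673.4 -223.1] [61.4 70.8] 74.6 [ 0.63258069 -0.26039941  0.06627405] [ 0.71421979 -0.18563156  0.08717786]
restbase 637 [ 670.6 -250.7] [139.2 132.2] 85.6 [ 0.60251649 -0.32162528  0.0080128 ] [ 0.73648575 -0.17805451  0.08717786]
railall 540 [471.5 216.8] [320.8  72. ] 89.1 [0.43448507 0.05590482 0.02701074] [0.50994525 0.37707533 0.03497486]
tab/lid 1738 [632.1 214.8] [340.2  21.3] 89.2 [0.61958992 0.0447701  0.20011103] [0.64449125 0.38498991 0.32798556]
scene red 337 300 zmed 0.0235 mean [460.2 -90.5] rectc [459.1 -90.9] size [108.3  22.4] ang(ax from +x) 10.9
scene orange 366 317 zmed 0.0231 mean [ 438.7 -289.9] rectc [ 437.  -289.1] size [ 24.5 104.7] ang(ax from +x) -8.5
scene blue 327 314 zmed 0.0234 mean [ 461.7 -378.8] rectc [ 462.5 -377.6] size [ 22.4 110.9] ang(ax from +x) -0.1
```

>>> {"method": "send_rows", "body": {"rows": [[145,-206,0,5],[292,-412,0,9.7],[292,-412,0,9.7],[292,-412,0,9.7],[292,-412,0,9.7],[292,-412,0,9.7],[292,-412,0,9.7],[292,-412,0,9.7],[292,-412,0,9.7],[292,-412,0,9.7]], "fingers": 60}}

```text
t: 0.93
position: [0.4189, 0.2569, 0.2301]
orientation: [0.06, 0.998, -0.001, -0.0]
wrist_force: [0.9, 0.9, -0.5]
finger_gap: 0.0598
```

>>> {"method": "send_rows", "body": {"rows": [[52,-71,0,0],[52,-71,0,0],[52,-71,0,0],[52,-71,-40,0],[52,-71,-80,0],[52,-71,-110,0],[52,-71,-110,0],[52,-71,-110,0]]}}

```text
t: 1.6
position: [0.4686, 0.1855, 0.1185]
orientation: [0.06, 0.998, -0.002, -0.003]
wrist_force: [0.9, -0.4, 0.3]
finger_gap: 0.0604
```

```bash
python3 - <<'E'
from h import *
for n in('top','scene'):save(n,n+'1.png')
s=get_state();print(s['position'],s['orientation'])
a=cv2.imread('pics/scene1.png');b=cv2.imread('pics/top1.png')
cv2.imwrite('pics/c3.png',np.hstack([cv2.resize(a[130:330,300:560],(390,300)),cv2.resize(b[160:340,130:330],(333,300))]))
E
```

```text
[0.4721738  0.1865156  0.12189961] [ 5.94218417e-02  9.98232344e-01 -6.48175843e-04  9.00551670e-04]
```

View pics/c3.png

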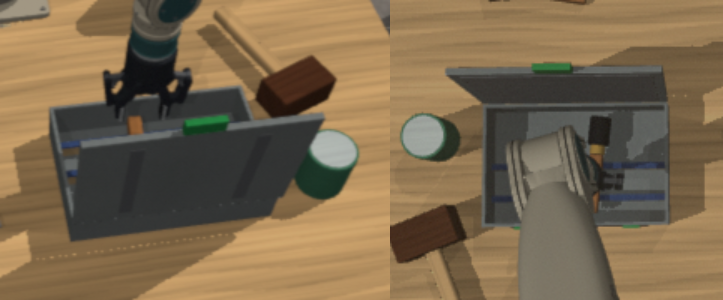

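>>> {"method": "send_rows", "body": {"rows": [[0,0,-30,0],[0,0,-60,0],[0,0,-80,0],[0,0,-96,0],[0,0,-96,0],[0,0,-96,0]]}}

```text
t: 2.2
position: [0.4736, 0.1871, 0.0275]
orientation: [0.059, 0.998, -0.0, 0.002]
wrist_force: [-0.3, -0.5, 0.2]
finger_gap: 0.06
```

>>> {"method": "send_rows", "body": {"rows": [[0,0,0,0],[0,0,0,0],[0,0,0,0],[0,0,0,0],[0,0,0,0],[0,0,0,0],[0,0,0,0],[0,0,0,0]], "fingers": 15}}

```text
t: 2.87
position: [0.4757, 0.1878, 0.0297]
orientation: [0.059, 0.998, 0.0, 0.004]
wrist_force: [-0.3, 0.9, 6.8]
finger_gap: 0.0231
```

>>> {"method": "send_rows", "body": {"rows": [[0,0,15,0],[0,0,35,0],[0,0,60,0],[0,0,90,0],[0,0,120,0],[0,0,150,0],[0,0,150,0],[0,0,150,0]]}}

```text
t: 3.53
position: [0.4776, 0.1883, 0.1824]
orientation: [0.059, 0.998, 0.001, 0.007]
wrist_force: [-0.4, -0.4, -1.5]
finger_gap: 0.0232
```

```bash
python3 - <<'E'
from h import *
for n in('top','scene'):save(n,n+'2.png')
s=get_state();print(s['position'],s['orientation'],s['finger_gap'],s['wrist_force'])
a=cv2.imread('pics/scene2.png');b=cv2.imread('pics/top2.png')
cv2.imwrite('pics/c4.png',np.hstack([cv2.resize(a[130:330,300:560],(390,300)),cv2.resize(b[160:340,130:330],(333,300))]))
E
```

```text
[0.47489842 0.1875835  0.17899279] [5.91839368e-02 9.98241225e-01 2.85519718e-04 3.41118865e-03] 0.023142228694624227 [-0.35190295 -0.19484456 -2.28612852]
```

View pics/c4.png

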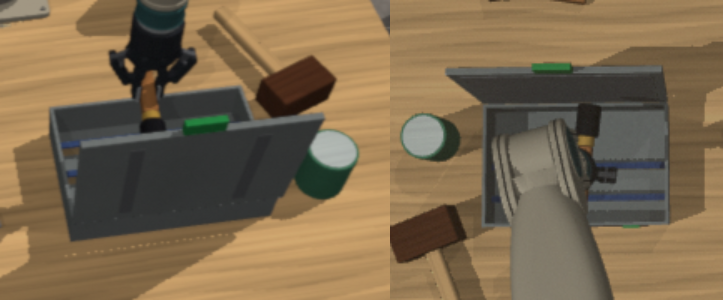

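```bash
python3 - <<'E'
from h import *
for n,b in(('scene',(370,150,440,230)),('top',(232,215,260,260))):
    d=np.load(f'pics/{n}2.npy');im=cv2.imread(f'pics/{n}2.png')[:,:,::-1];C=cloud(n,d);x0,y0,x1,y1=b
    h=cv2.cvtColor(im,cv2.COLOR_RGB2HSV);m=cv2.inRange(h,(5,90,50),(22,255,255))[y0:y1,x0:x1]>0
    P=C[y0:y1,x0:x1][m]*1000;P=P[(P[:,2]>120)&(P[:,2]<240)]
    i=np.argsort(P[:,0]);
    for q in np.array_split(P[i],6):print(n,len(q),q.mean(0).round(1),q[:,2].max().round(1))
E
```

```text
scene 59 [458.6 191.  208.8] 239.7
scene 59 [476.8 184.6 208.9] 238.7
scene 58 [487.7 196.4 213.4] 237.1
scene 58 [499.9 183.3 204.2] 211.2
scene 58 [514.4 182.7 204.7] 209.2
scene 58 [530.1 181.1 206.5] 214.9
top 14 [516.4 173.6 205.1] 211.3
top 14 [523.  180.5 205.1] 210.9
top 14 [527.4 178.4 206.5] 210.3
top 14 [531.3 177.9 206.9] 213.9
top 14 [535.7 179.  205.7] 210.7
top 13 [539.5 180.1 206.3] 211.9
```

>>> {"method": "send_rows", "body": {"rows": [[0,-40,0,0],[0,-80,0,0],[0,-120,0,0],[0,-160,0,0],[0,-200,0,0],[0,-240,0,0],[0,-280,0,0],[0,-280,0,0],[0,-280,0,0],[0,-280,0,0]]}}

```text
t: 4.47
position: [0.4734, -0.092, 0.1773]
orientation: [0.06, 0.998, 0.001, 0.002]
wrist_force: [0.1, 0.1, -2.1]
finger_gap: 0.0231
```

>>> {"method": "send_rows", "body": {"rows": [[35,-22,0,-2],[70,-44,0,-4],[105,-66,0,-6],[140,-88,0,-8],[175,-110,0,-8],[204,-133,0,-8],[204,-133,0,-8],[204,-133,0,-8],[204,-133,0,-8]]}}

```text
t: 5.22
position: [0.6767, -0.2226, 0.1756]
orientation: [0.128, 0.992, 0.002, -0.0]
wrist_force: [0.1, 0.9, -1.5]
finger_gap: 0.0228
```

```bash
python3 - <<'E'
from h import *
for n in('top','scene'):save(n,n+'3.png')
s=get_state();print(s['position'],s['orientation'],s['finger_gap'],s['wrist_force'])
a=cv2.imread('pics/scene3.png');b=cv2.imread('pics/top3.png')
cv2.imwrite('pics/c5.png',np.hstack([cv2.resize(a[200:400,150:350],(400,400)),cv2.resize(b[140:280,320:460],(400,400))]))
E
```

```text
[ 0.67626929 -0.22285101  0.1767763 ] [1.28277089e-01 9.91737254e-01 1.35581665e-03 6.07803541e-04] 0.023248619646542106 [ 0.21596548  0.25436788 -0.92473495]
```

View pics/c5.png

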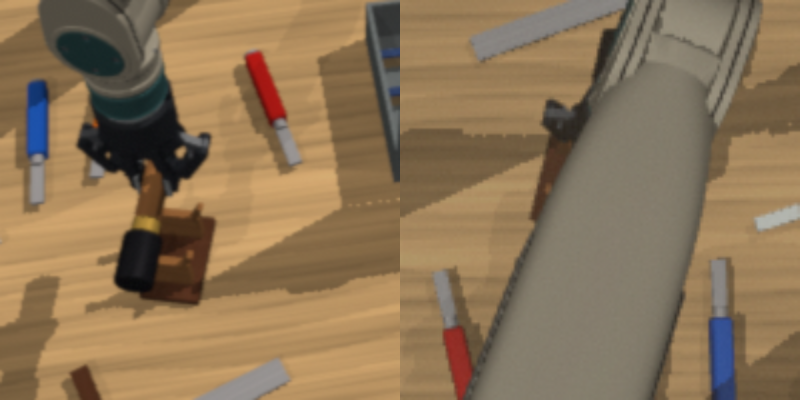

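```bash
python3 - <<'E'
from h import *
for n,b in(('scene',(215,290,265,360)),('top',(355,175,415,230))):
    d=np.load(f'pics/{n}0.npy');C=cloud(n,d);x0,y0,x1,y1=b
    P=C[y0:y1,x0:x1].reshape(-1,3)*1000
    a=np.radians(-14.8);c=np.array([673,-223.5]);q=(P[:,:2]-c)@np.array([[np.cos(a),-np.sin(a)],[np.sin(a),np.cos(a)]])
    for lo,hi in((9,16),(54,64),(70,86)):
        m=(P[:,2]>lo)&(P[:,2]<hi)&(abs(q)<70).all(1);Q=q[m]
        print(n,lo,m.sum(),'x',np.percentile(Q[:,0],[1,25,50,75,99]).round(1),'y',np.percentile(Q[:,1],[1,25,50,75,99]).round(1))
    m=(P[:,2]>56)&(P[:,2]<64);print(np.c_[q[m],P[m,2]][::6].round(0).tolist())
E
```

```text
scene 9 622 x [-51.1 -17.5   0.7  39.6  54.6] y [-30.6 -12.4   9.   28.7  38.7]
scene 54 183 x [-37.3 -28.7  23.3  30.9  35.3] y [-19.9  -7.2   2.8  14.   27.7]
scene 70 101 x [-36.8 -28.6  24.6  31.1  35.3] y [-27.8 -22.1 -17.6  30.2  35.2]
[[-38.0, -17.0, 63.0], [-35.0, -1.0, 61.0], [-33.0, -5.0, 59.0], [-34.0, 11.0, 60.0], [-29.0, -13.0, 61.0], [-32.0, 2.0, 57.0], [-30.0, 17.0, 64.0], [-27.0, -13.0, 59.0], [-28.0, 0.0, 60.0], [-31.0, 18.0, 57.0], [-27.0, 7.0, 57.0], [-26.0, 25.0, 64.0], [-24.0, 15.0, 61.0], [23.0, -13.0, 58.0], [26.0, -5.0, 61.0], [25.0, 8.0, 62.0], [30.0, -9.0, 62.0], [29.0, 5.0, 63.0], [26.0, 20.0, 61.0], [30.0, -5.0, 59.0], [29.0, 9.0, 59.0], [33.0, -18.0, 58.0], [33.0, -2.0, 61.0], [30.0, 11.0, 57.0], [34.0, -6.0, 57.0], [34.0, 10.0, 60.0], [33.0, 23.0, 61.0], [34.0, 28.0, 58.0]]
top 9 315 x [-55.3 -35.2  -0.6  18.8  53.3] y [-33.8 -17.7   0.2  19.5  34.4]
top 54 84 x [-35.4 -30.6 -24.4  29.   35.8] y [-21.5 -10.1  -1.1   9.2  23.4]
top 70 49 x [-34.  -29.7 -23.9  30.   35.3] y [-30.4 -25.8 -20.7  25.7  31. ]
[[35.0, 16.0, 58.0], [26.0, 25.0, 62.0], [33.0, -3.0, 61.0], [29.0, -1.0, 61.0], [33.0, -19.0, 63.0], [29.0, -14.0, 60.0], [24.0, -21.0, 61.0], [-31.0, 18.0, 60.0], [-34.0, 18.0, 62.0], [-29.0, -4.0, 59.0], [-32.0, -2.0, 57.0], [-34.0, -8.0, 61.0]]
```

>>> {"method": "send_rows", "body": {"rows": [[4,-1,-20,0],[4,-1,-40,0],[4,-1,-60,0],[4,-1,-75,0],[4,-1,-90,0],[4,-1,-100,0],[4,-1,-107,0],[4,-1,-110,0],[4,-1,-110,0],[4,-1,-110,0]]}}

```text
t: 6.15
position: [0.6807, -0.2239, 0.0677]
orientation: [0.128, 0.992, 0.001, 0.001]
wrist_force: [-0.5, 0.9, -1.6]
finger_gap: 0.023
```

>>> {"method": "send_rows", "body": {"rows": [[0,0,-3,0],[0,0,-6,0],[0,0,-9,0],[0,0,-9,0],[0,0,-9,0]]}}

```text
t: 6.57
position: [0.681, -0.2241, 0.0589]
orientation: [0.128, 0.992, 0.001, 0.002]
wrist_force: [0.3, 0.5, 0.3]
finger_gap: 0.0231
```

```bash
python3 - <<'E'
from h import *
for n in('scene',):save(n,n+'4.png')
s=get_state();print(s['position'],s['orientation'],s['finger_gap'],s['wrist_force'])
a=cv2.imread('pics/scene4.png')
cv2.imwrite('pics/c6.png',cv2.resize(a[240:380,170:330],(640,560)))
E
```

```text
[ 0.68100191 -0.22404329  0.05885917] [0.12821229 0.99174498 0.00109046 0.00152008] 0.022870796642736113 [ 0.24412208 -0.50804103 -0.40159196]
```

View pics/c6.png

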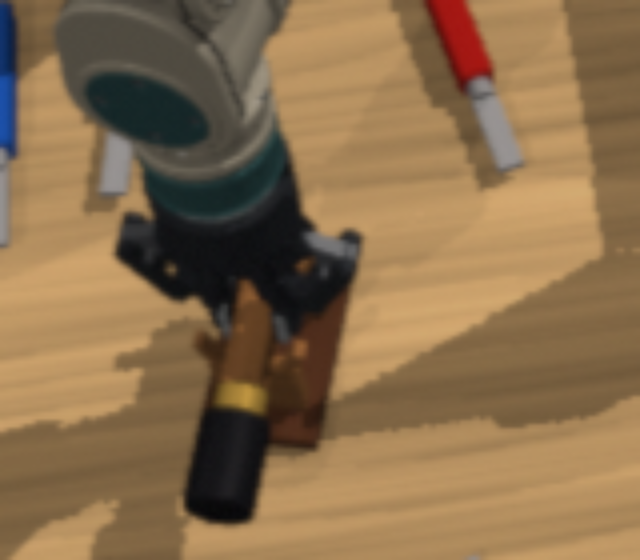

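>>> {"method": "send_rows", "body": {"rows": [[0,0,-1,0],[0,0,-2,0],[0,0,-3,0],[0,0,-3,0],[0,0,-3,0]]}}

```text
t: 7.03
position: [0.681, -0.224, 0.0587]
orientation: [0.128, 0.992, 0.001, 0.002]
wrist_force: [-4.4, 1.2, 11.8]
finger_gap: 0.0229
```

Contact is felt (11.8 N), so I release at this height.

>>> {"method": "send_rows", "body": {"rows": [[0,0,0,0],[0,0,0,0],[0,0,0,0],[0,0,0,0],[0,0,0,0]], "fingers": 50}}

```text
t: 7.45
position: [0.6807, -0.224, 0.0581]
orientation: [0.128, 0.992, 0.001, 0.001]
wrist_force: [0.0, 0.1, -0.5]
finger_gap: 0.0502
```

>>> {"method": "send_rows", "body": {"rows": [[0,0,20,0],[0,0,50,0],[0,0,80,0],[0,0,120,0],[-40,0,120,0],[-80,20,120,0],[-120,40,120,0],[-160,60,120,0],[-180,80,120,0],[-180,80,120,0]]}}

```text
t: 8.28
position: [0.492, -0.1389, 0.1756]
orientation: [0.128, 0.992, 0.003, -0.004]
wrist_force: [-0.9, 0.5, -0.2]
finger_gap: 0.0498
```

```bash
python3 - <<'E'
from h import *
for n in('scene','top'):
    im,d=save(n,n+'5.png')
s=get_state();print(s['position'],s['orientation'],s['finger_gap'],s['wrist_force'])
a=cv2.imread('pics/scene5.png');b=cv2.imread('pics/top5.png')
cv2.imwrite('pics/c7.png',np.hstack([cv2.resize(a[220:380,150:310],(400,400)),cv2.resize(b[150:310,320:480],(400,400))]))
E
```

```text
[ 0.49929543 -0.14300934  0.17776547] [0.12784044 0.99179353 0.00108787 0.00111116] 0.04995436703380431 [ 0.33031208 -0.61672476  0.31472461]
```

View pics/c7.png

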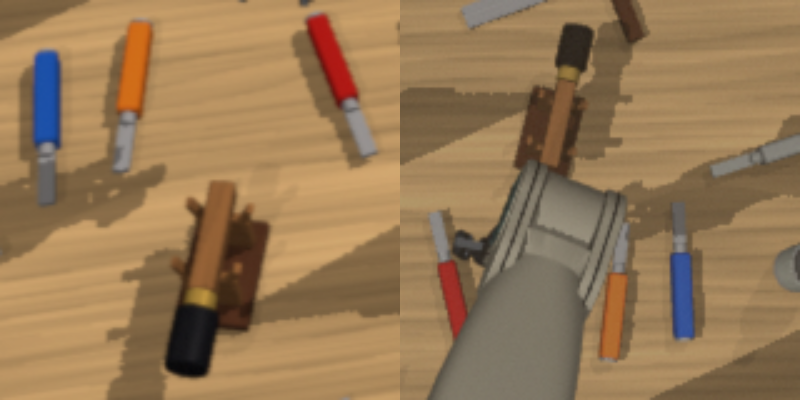

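```bash
python3 - <<'E'
from meas import *
COL['brush']=((8,110,90),(16,200,220))
im=cv2.imread('pics/scene5.png')[:,:,::-1];d=np.load('pics/scene5.npy')
h=cv2.cvtColor(im,cv2.COLOR_RGB2HSV);print(h[310,235],h[325,233])
meas('scene','brush',im,d,(215,285,260,345),.084)
for c in('red','orange','blue'): meas('scene',c,im,d,(150,210,310,310),.024)
E
```

```text
[ 14 161 147] [ 14 163 144]
scene brush 628 473 zmed 0.0834 mean [ 674.1 -218.9] rectc [ 675.9 -209.8] size [ 44.2 107.3] ang(ax from +x) -16.3
scene red 338 295 zmed 0.0234 mean [460.4 -90.6] rectc [459.1 -90.9] size [108.2  22.5] ang(ax from +x) 10.9
scene orange 364 317 zmed 0.0229 mean [ 438.  -289.9] rectc [ 437.  -289.2] size [ 24.7 104.6] ang(ax from +x) -9.0
scene blue 330 317 zmed 0.0236 mean [ 461.8 -378.7] rectc [ 461.1 -377.6] size [ 22.4 108.2] ang(ax from +x) -0.4
```

>>> {"method": "send_rows", "body": {"rows": [[-20,25,0,7],[-37,52,0,14],[-37,52,-30,21],[-37,52,-60,25.7],[-37,52,-90,25.7],[-37,52,-110,25.7],[-37,52,-120,25.7],[-37,52,-120,25.7],[-37,52,-120,25.7],[-37,52,-120,25.7]], "fingers": 55}}

```text
t: 9.22
position: [0.4644, -0.0918, 0.0591]
orientation: [-0.096, 0.995, 0.001, 0.002]
wrist_force: [-0.3, -0.4, -0.3]
finger_gap: 0.0551
```

```bash
python3 - <<'E'
from h import *
save('scene','scene6.png')
s=get_state();print(s['position'],s['orientation'],s['finger_gap'],s['wrist_force'])
a=cv2.imread('pics/scene6.png')
cv2.imwrite('pics/c8.png',cv2.resize(a[180:320,200:360],(640,560)))
E
```

```text
[ 0.46437852 -0.09183265  0.05933811] [-9.58536672e-02  9.95392350e-01  5.66832079e-04  2.41323355e-03] 0.05509295265126411 [-0.53898891 -0.08445328 -0.65631645]
```

View pics/c8.png

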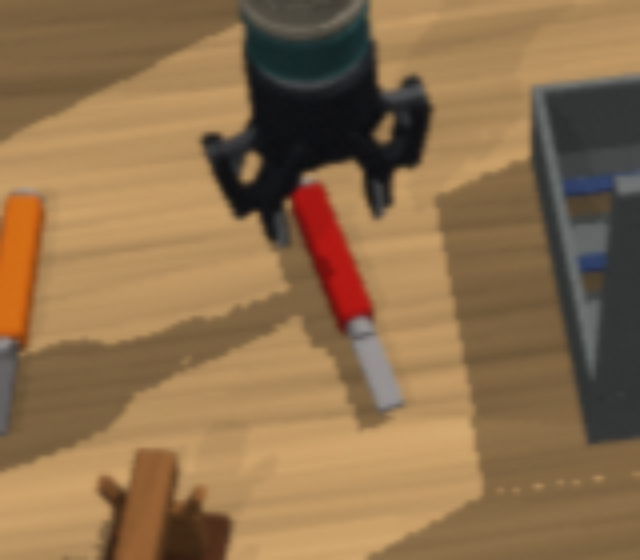

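>>> {"method": "send_rows", "body": {"rows": [[-1,0,-20,0],[-1,0,-38,0],[-1,0,-48,0],[-1,0,-53,0],[-1,0,-56,0],[-1,0,-56,0],[-1,0,-56,0]], "fingers": 50}}

```text
t: 9.85
position: [0.4641, -0.092, 0.004]
orientation: [-0.096, 0.995, 0.0, 0.003]
wrist_force: [0.3, -0.5, -0.7]
finger_gap: 0.0496
```

>>> {"method": "send_rows", "body": {"rows": [[0,0,0,0],[0,0,0,0],[0,0,0,0],[0,0,0,0],[0,0,0,0],[0,0,0,0],[0,0,0,0]], "fingers": 15}}

```text
t: 10.43
position: [0.4652, -0.0924, 0.005]
orientation: [-0.096, 0.995, -0.0, 0.004]
wrist_force: [0.1, 1.0, 6.3]
finger_gap: 0.023
```

>>> {"method": "send_rows", "body": {"rows": [[0,0,10,0],[0,0,35,0],[0,0,70,0],[0,0,110,0],[0,0,145,0],[0,40,145,-6],[0,80,145,-11.8],[0,120,145,-11.8],[0,120,145,-11.8],[0,120,145,-11.8]]}}

```text
t: 11.27
position: [0.4643, 0.0296, 0.1501]
orientation: [0.004, 1.0, -0.001, 0.004]
wrist_force: [0.3, -0.4, -1.5]
finger_gap: 0.0228
```

>>> {"method": "send_rows", "body": {"rows": [[4,40,0,0],[8,80,0,0],[12,120,0,0],[14,160,0,0],[14,200,0,0],[14,240,0,0],[14,271,0,0],[14,271,0,0],[14,271,0,0],[14,271,0,0]]}}

```text
t: 12.1
position: [0.4783, 0.2992, 0.1497]
orientation: [0.005, 1.0, -0.001, 0.003]
wrist_force: [0.8, -0.2, -1.8]
finger_gap: 0.0226
```

```bash
python3 - <<'E'
from h import *
for n in('scene','top'):save(n,n+'7.png')
s=get_state();print(s['position'],s['orientation'],s['finger_gap'],s['wrist_force'])
a=cv2.imread('pics/scene7.png');b=cv2.imread('pics/top7.png')
cv2.imwrite('pics/c9.png',np.hstack([cv2.resize(a[120:320,330:570],(480,400)),cv2.resize(b[160:310,150:310],(320,300))[:,:].copy() if 0 else cv2.resize(b[150:310,160:300],(320,400))]))
E
```

```text
[0.47827998 0.29880555 0.14986009] [ 0.00551784  0.99997919 -0.00104567  0.00317433] 0.02288406572681004 [ 0.65396001  0.60121087 -0.9637751 ]
```

View pics/c9.png

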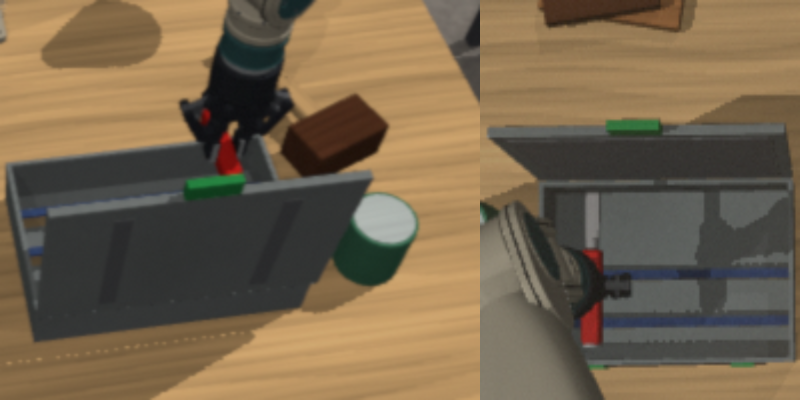

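>>> {"method": "send_rows", "body": {"rows": [[0,0,-25,0],[0,0,-50,0],[0,0,-75,0],[0,0,-90,0],[0,0,-100,0],[0,0,-106,0],[0,0,-110,0],[0,0,-110,0],[0,0,-110,0]]}}

```text
t: 12.95
position: [0.4791, 0.2989, 0.0407]
orientation: [0.006, 1.0, -0.001, 0.004]
wrist_force: [0.5, 1.1, -1.2]
finger_gap: 0.0227
```

>>> {"method": "send_rows", "body": {"rows": [[0,0,-1,0],[0,0,-2,0],[0,0,-3,0],[0,0,-4,0],[0,0,-4,0],[0,0,-4,0]]}}

```text
t: 13.45
position: [0.479, 0.2989, 0.0367]
orientation: [0.006, 1.0, -0.001, 0.004]
wrist_force: [-0.4, 0.1, -1.8]
finger_gap: 0.0227
```

>>> {"method": "send_rows", "body": {"rows": [[0,0,-1,0],[0,0,-2,0],[0,0,-2,0],[0,0,-2,0]]}}

```text
t: 13.78
position: [0.4792, 0.299, 0.036]
orientation: [0.006, 1.0, -0.001, 0.004]
wrist_force: [-2.7, -1.2, 7.4]
finger_gap: 0.0232
```

>>> {"method": "send_rows", "body": {"rows": [[0,0,0,0],[0,0,0,0],[0,0,0,0],[0,0,0,0],[0,0,0,0]], "fingers": 48}}

```text
t: 14.2
position: [0.4791, 0.299, 0.0358]
orientation: [0.006, 1.0, -0.001, 0.004]
wrist_force: [0.4, -0.7, 0.2]
finger_gap: 0.0479
```

>>> {"method": "send_rows", "body": {"rows": [[0,0,20,0],[0,0,55,0],[0,0,95,0],[0,0,130,0],[0,-40,140,0],[-5,-80,140,0],[-10,-120,140,0],[-15,-160,140,0],[-20,-200,140,0],[-25,-240,140,0]]}}

```text
t: 15.03
position: [0.4535, 0.0574, 0.1759]
orientation: [0.005, 1.0, -0.001, 0.004]
wrist_force: [0.8, -1.0, 0.4]
finger_gap: 0.0483
```

```bash
python3 - <<'E'
from meas import *
for n in('scene','top'):
    im,d=save(n,n+'8.png')
    B={'top':(310,215,450,305),'scene':(150,210,240,310)}
    for c in('orange','blue'): 
        try: meas(n,c,im,d,B[n],.024)
        except Exception as e: print(n,c,e)
    if n=='top': meas(n,'red',im,d,(190,200,300,300),.055)
s=get_state();print(s['position'],s['orientation'],s['finger_gap'],s['wrist_force'])
a=cv2.imread('pics/scene8.png');b=cv2.imread('pics/top8.png')
cv2.imwrite('pics/c10.png',np.hstack([cv2.resize(a,(480,360)),cv2.resize(b[150:310,160:300],(315,360))]))
E
```

```text
scene orange 364 324 zmed 0.0228 mean [ 438.8 -289.9] rectc [ 438.4 -289.4] size [ 24.8 107.5] ang(ax from +x) -8.4
scene blue 328 315 zmed 0.0236 mean [ 462.  -378.7] rectc [ 462.5 -377.6] size [ 22.5 110.9] ang(ax from +x) -0.3
top orange 244 218 zmed 0.0229 mean [ 434.2 -292.9] rectc [ 435.2 -293. ] size [ 23. 105.] ang(ax from +x) -8.4
top blue 229 195 zmed 0.0225 mean [ 459.2 -381.5] rectc [ 458.9 -380.9] size [ 22.2 104.6] ang(ax from +x) -0.3
top red 270 238 zmed 0.0532 mean [470.9 295.2] rectc [470.7 294.7] size [ 21.6 102. ] ang(ax from +x) -0.6
[0.45318669 0.0544107  0.17569187] [ 0.00932376  0.9999486  -0.00173733  0.00358355] 0.048079457062607 [ 0.78473586 -0.19917625  0.31088411]
```

View pics/c10.png

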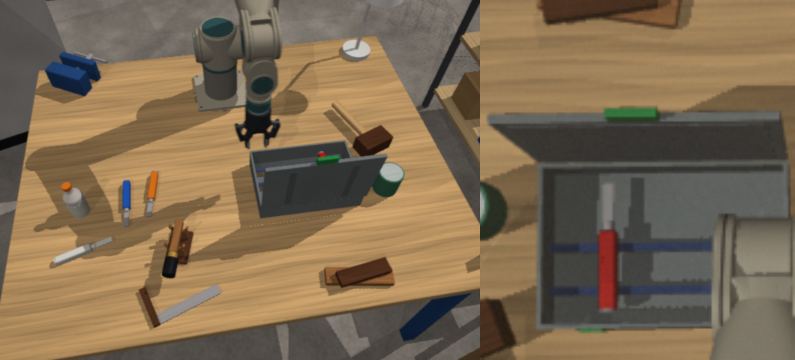

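>>> {"method": "send_rows", "body": {"rows": [[-2,-40,0,0],[-4,-80,0,0],[-6,-120,0,0],[-8,-160,0,-3],[-10,-200,0,-7.5],[-11,-240,0,-7.5],[-11,-280,0,-7.5],[-11,-320,0,-7.5],[-11,-346,0,-7.5],[-11,-346,0,-7.5]], "fingers": 50}}

```text
t: 15.97
position: [0.4433, -0.2967, 0.1759]
orientation: [0.077, 0.997, -0.004, 0.005]
wrist_force: [0.6, 0.9, -0.3]
finger_gap: 0.0503
```

>>> {"method": "send_rows", "body": {"rows": [[0,0,0,0],[0,0,-30,0],[0,0,-60,0],[0,0,-90,0],[0,0,-110,0],[0,0,-116,0],[0,0,-116,0],[0,0,-116,0]]}}

```text
t: 16.63
position: [0.4439, -0.2961, 0.0605]
orientation: [0.076, 0.997, -0.004, 0.005]
wrist_force: [0.4, -1.1, 0.8]
finger_gap: 0.0501
```

```bash
python3 - <<'E'
from h import *
save('scene','scene9.png')
s=get_state();print(s['position'],s['orientation'],s['finger_gap'],s['wrist_force'])
a=cv2.imread('pics/scene9.png')
cv2.imwrite('pics/c11.png',cv2.resize(a[180:320,130:290],(640,560)))
E
```

```text
[ 0.44452644 -0.29691168  0.06131736] [ 0.07649993  0.99704541 -0.004193    0.00553405] 0.05001205737981099 [-0.23274824 -0.20097788  0.28819507]
```

View pics/c11.png

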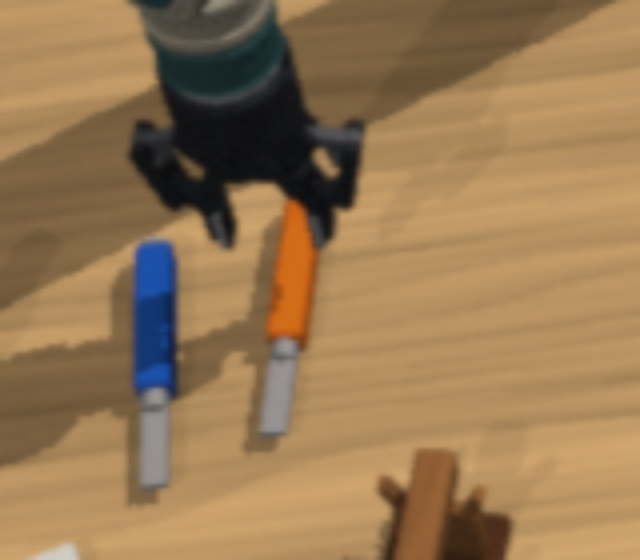

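>>> {"method": "send_rows", "body": {"rows": [[-1,5,0,0],[-1,5,-20,0],[-1,5,-40,0],[-1,5,-50,0],[-1,5,-55,0],[-1,5,-57,0],[-1,5,-57,0],[-1,5,-57,0]]}}

```text
t: 17.35
position: [0.4443, -0.2925, 0.0052]
orientation: [0.076, 0.997, -0.005, 0.006]
wrist_force: [0.4, 0.7, -0.1]
finger_gap: 0.0499
```

>>> {"method": "send_rows", "body": {"rows": [[0,0,0,0],[0,0,0,0],[0,0,0,0],[0,0,0,0],[0,0,0,0],[0,0,0,0],[0,0,0,0]], "fingers": 15}}

```text
t: 17.93
position: [0.4452, -0.2933, 0.0064]
orientation: [0.077, 0.997, -0.005, 0.007]
wrist_force: [-0.5, -0.5, 5.7]
finger_gap: 0.0227
```

>>> {"method": "send_rows", "body": {"rows": [[0,0,10,0],[0,0,35,0],[0,0,70,0],[0,0,110,0],[0,0,145,0],[0,40,145,4],[4,80,145,7.8],[8,120,145,7.8],[12,160,145,7.8],[16,200,145,7.8]]}}

```text
t: 18.77
position: [0.4605, -0.0915, 0.1518]
orientation: [0.009, 1.0, -0.005, 0.008]
wrist_force: [1.2, -0.7, -1.7]
finger_gap: 0.023
```

```bash
python3 - <<'E'
from h import *
s=get_state();print(s['t'],s['position'],s['orientation'],s['finger_gap'],s['wrist_force'])
E
```

```text
18.7667 [ 0.46045474 -0.09153689  0.15179627] [ 0.00903038  0.99991955 -0.00478839  0.00751077] 0.022988612514215894 [ 1.20567437 -0.67639898 -1.73121735]
```

>>> {"method": "send_rows", "body": {"rows": [[3,40,0,0],[6,80,0,0],[9,120,0,0],[12,160,0,0],[15,200,0,0],[18,240,0,0],[20,280,0,0],[20,310,0,0],[20,310,0,0],[20,310,0,0]]}}

```text
t: 19.6
position: [0.4798, 0.2197, 0.1518]
orientation: [0.007, 1.0, -0.005, 0.007]
wrist_force: [-0.1, -1.4, -2.0]
finger_gap: 0.0224
```

```bash
python3 - <<'E'
from h import *
for n in('scene','top'):save(n,n+'10.png')
s=get_state();print(s['position'],s['orientation'],s['finger_gap'],s['wrist_force'])
a=cv2.imread('pics/scene10.png');b=cv2.imread('pics/top10.png')
cv2.imwrite('pics/c12.png',np.hstack([cv2.resize(a[120:320,330:570],(480,400)),cv2.resize(b[150:310,160:300],(320,400))]))
E
```

```text
[0.47978793 0.21779336 0.15162618] [ 0.00902609  0.99992087 -0.00527086  0.00700024] 0.022990341320477413 [-0.24832511  0.25303289 -2.35496322]
```

View pics/c12.png

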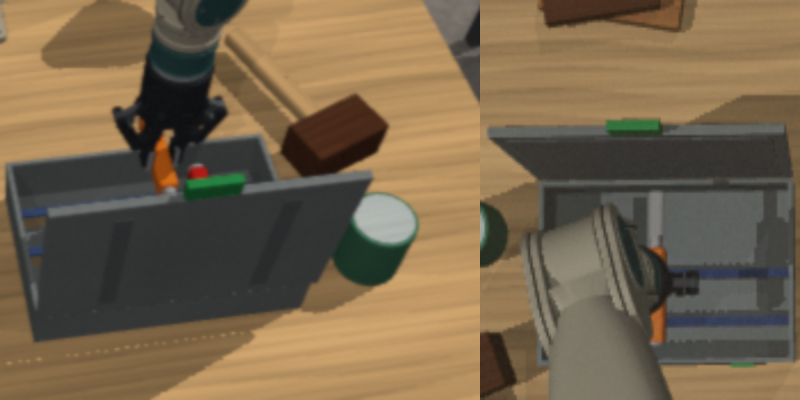

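>>> {"method": "send_rows", "body": {"rows": [[1,1,-25,0],[1,1,-50,0],[1,1,-75,0],[1,1,-90,0],[1,1,-100,0],[1,1,-106,0],[1,1,-110,0],[1,1,-110,0],[1,1,-110,0]]}}

```text
t: 20.45
position: [0.4816, 0.2187, 0.0425]
orientation: [0.009, 1.0, -0.005, 0.008]
wrist_force: [0.9, -0.2, -2.7]
finger_gap: 0.0227
```

>>> {"method": "send_rows", "body": {"rows": [[0,0,-1,0],[0,0,-2,0],[0,0,-3,0],[0,0,-4,0],[0,0,-5,0],[0,0,-5,0],[0,0,-5,0]]}}

```text
t: 21.03
position: [0.4817, 0.2189, 0.0375]
orientation: [0.009, 1.0, -0.005, 0.008]
wrist_force: [-0.2, -1.1, -0.6]
finger_gap: 0.0227
```

>>> {"method": "send_rows", "body": {"rows": [[0,0,-1,0],[0,0,-2,0],[0,0,-2,0],[0,0,-2,0]]}}

```text
t: 21.37
position: [0.4818, 0.2189, 0.0374]
orientation: [0.009, 1.0, -0.005, 0.008]
wrist_force: [-4.9, -1.2, 14.2]
finger_gap: 0.0226
```

>>> {"method": "send_rows", "body": {"rows": [[0,0,0,0],[0,0,0,0],[0,0,0,0],[0,0,0,0],[0,0,0,0]], "fingers": 46}}

```text
t: 21.78
position: [0.4816, 0.2188, 0.0371]
orientation: [0.009, 1.0, -0.005, 0.008]
wrist_force: [-0.3, 0.2, -0.2]
finger_gap: 0.0459
```

>>> {"method": "send_rows", "body": {"rows": [[0,0,20,0],[0,0,55,0],[0,0,95,0],[0,0,130,0],[0,-40,140,0],[-5,-80,140,0],[-10,-120,140,0],[-15,-160,140,0],[-20,-200,140,0],[-25,-240,140,0]]}}

```text
t: 22.62
position: [0.456, -0.0228, 0.1771]
orientation: [0.009, 1.0, -0.005, 0.008]
wrist_force: [0.6, -0.2, 0.6]
finger_gap: 0.0458
```

```bash
python3 - <<'E'
from meas import *
for n in('scene','top'):
    im,d=save(n,n+'11.png')
    B={'top':(310,215,450,305),'scene':(150,210,240,310)}
    for c in('blue',): meas(n,c,im,d,B[n],.024)
    if n=='top':
        for c in('red','orange'): meas(n,c,im,d,(190,200,300,300),.055)
s=get_state();print(s['position'],s['orientation'],s['finger_gap'],s['wrist_force'])
a=cv2.imread('pics/scene11.png');b=cv2.imread('pics/top11.png')
cv2.imwrite('pics/c13.png',np.hstack([cv2.resize(a,(480,360)),cv2.resize(b[150:310,160:300],(315,360))]))
E
```

```text
scene blue 330 316 zmed 0.0236 mean [ 462.1 -378.7] rectc [ 461.1 -377.6] size [ 22.5 108.2] ang(ax from +x) -0.3
top blue 227 201 zmed 0.0233 mean [ 457.2 -381.6] rectc [ 458.6 -381.7] size [ 21.7 104.5] ang(ax from +x) -0.2
top red 272 230 zmed 0.0534 mean [470.8 295.3] rectc [472.1 294.7] size [ 21.6 104.8] ang(ax from +x) -0.1
top orange 237 211 zmed 0.0536 mean [471.  216.3] rectc [471.5 216.3] size [ 18.5 102. ] ang(ax from +x) -1.7
[ 0.45606307 -0.02602703  0.1770903 ] [ 0.01314298  0.99986518 -0.00619156  0.0076523 ] 0.04663133420133648 [-0.19350993  0.22587414  0.33808551]
```

View pics/c13.png

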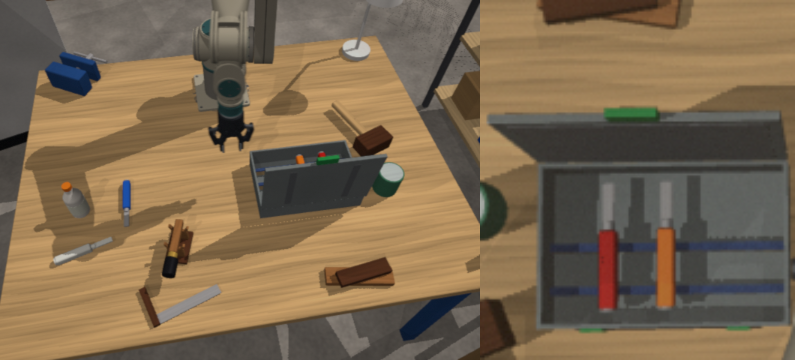

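>>> {"method": "send_rows", "body": {"rows": [[0,-40,0,0],[0,-80,0,0],[0,-120,0,0],[0,-160,0,1],[4,-200,0,1],[8,-240,0,1],[10,-280,0,1],[10,-320,0,1],[10,-352,0,1],[10,-352,0,1]], "fingers": 50}}

```text
t: 23.55
position: [0.467, -0.384, 0.1769]
orientation: [0.007, 1.0, -0.008, 0.009]
wrist_force: [-0.5, 0.1, -0.4]
finger_gap: 0.0502
```

>>> {"method": "send_rows", "body": {"rows": [[0,0,0,0],[0,0,-30,0],[0,0,-60,0],[0,0,-90,0],[0,0,-110,0],[0,0,-116,0],[0,0,-116,0],[0,0,-116,0]]}}

```text
t: 24.22
position: [0.4675, -0.3834, 0.0614]
orientation: [0.006, 1.0, -0.008, 0.009]
wrist_force: [0.2, 0.4, -0.3]
finger_gap: 0.05
```

```bash
python3 - <<'E'
from h import *
save('scene','scene12.png')
s=get_state();print(s['position'],s['orientation'],s['finger_gap'],s['wrist_force'])
a=cv2.imread('pics/scene12.png')
cv2.imwrite('pics/c14.png',cv2.resize(a[180:320,80:240],(640,560)))
E
```

```text
[ 0.46814938 -0.38432357  0.06239437] [ 0.00623344  0.99989644 -0.00893922  0.00939897] 0.050285129635373765 [ 1.10665206 -0.7096593   0.49835209]
```

View pics/c14.png

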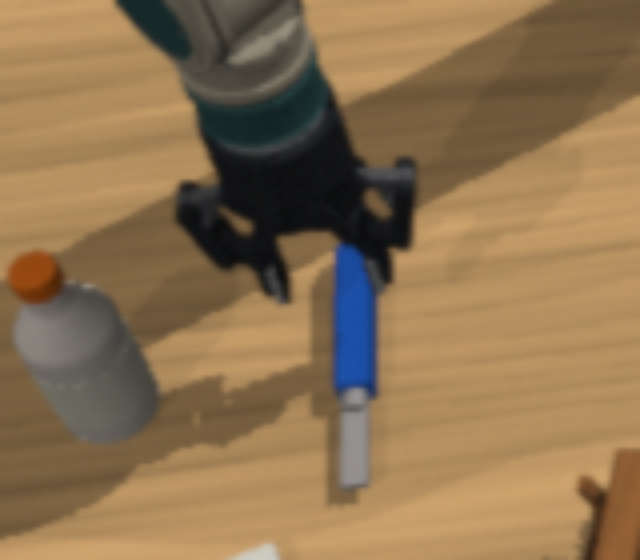

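Blue sits between the fingers at (355,310); the gripper is about 4 mm too far right, so I correct and go down.

>>> {"method": "send_rows", "body": {"rows": [[-1,4,0,0],[-1,4,-20,0],[-1,4,-40,0],[-1,4,-50,0],[-1,4,-55,0],[-1,4,-58,0],[-1,4,-58,0],[-1,4,-58,0]]}}

```text
t: 24.93
position: [0.4678, -0.3809, 0.0053]
orientation: [0.006, 1.0, -0.009, 0.01]
wrist_force: [0.8, -0.5, -0.1]
finger_gap: 0.0499
```

>>> {"method": "send_rows", "body": {"rows": [[0,0,0,0],[0,0,0,0],[0,0,0,0],[0,0,0,0],[0,0,0,0],[0,0,0,0],[0,0,0,0]], "fingers": 15}}

```text
t: 25.52
position: [0.4687, -0.3819, 0.0067]
orientation: [0.006, 1.0, -0.01, 0.011]
wrist_force: [-0.0, -0.4, 7.0]
finger_gap: 0.0226
```

>>> {"method": "send_rows", "body": {"rows": [[0,0,10,0],[0,0,35,0],[0,0,70,0],[0,0,110,0],[0,0,145,0],[0,40,145,0],[0,80,145,0],[0,120,145,0],[0,160,145,0],[0,200,145,0]]}}

```text
t: 26.35
position: [0.4678, -0.18, 0.1519]
orientation: [0.007, 1.0, -0.01, 0.011]
wrist_force: [1.3, 0.4, -1.2]
finger_gap: 0.0227
```

```bash
python3 - <<'E'
from h import *
s=get_state();print(s['t'],s['position'],s['orientation'],s['finger_gap'],s['wrist_force'])
E
```

```text
26.35 [ 0.46780787 -0.17999981  0.1518981 ] [ 0.00668215  0.99986739 -0.01020953  0.01078545] 0.02271697015221921 [ 1.30064026  0.38222727 -1.22452704]
```

>>> {"method": "send_rows", "body": {"rows": [[0,40,0,0],[0,80,0,0],[3,120,0,0],[6,160,0,0],[9,200,0,0],[12,240,0,0],[12,280,0,0],[12,317,0,0],[12,317,0,0],[12,317,0,0]]}}

```text
t: 27.18
position: [0.4791, 0.1387, 0.1519]
orientation: [0.005, 1.0, -0.01, 0.01]
wrist_force: [-0.3, -0.5, -1.1]
finger_gap: 0.0226
```

```bash
python3 - <<'E'
from h import *
for n in('scene','top'):save(n,n+'13.png')
s=get_state();print(s['position'],s['orientation'],s['finger_gap'],s['wrist_force'])
a=cv2.imread('pics/scene13.png');b=cv2.imread('pics/top13.png')
cv2.imwrite('pics/c15.png',np.hstack([cv2.resize(a[120:320,330:570],(480,400)),cv2.resize(b[150:310,160:300],(320,400))]))
E
```

```text
[0.47927595 0.13659458 0.15177122] [ 0.00656353  0.99986873 -0.01056194  0.01038689] 0.022040855413198456 [ 1.14113661 -0.74090923 -1.54937979]
```

View pics/c15.png

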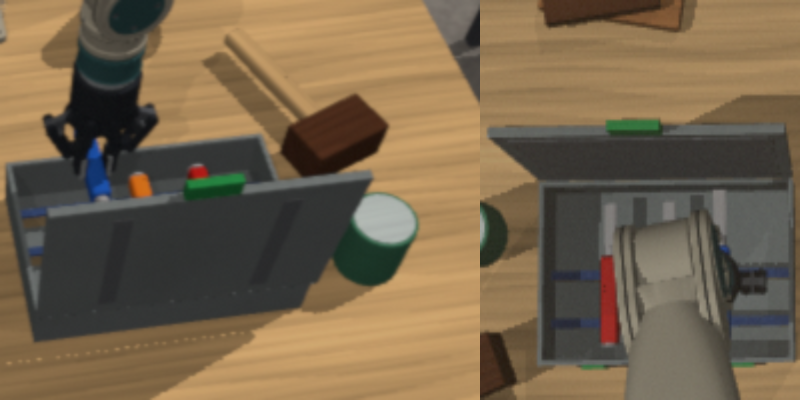

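>>> {"method": "send_rows", "body": {"rows": [[1,2,-25,0],[1,2,-50,0],[1,2,-75,0],[1,2,-90,0],[1,2,-100,0],[1,2,-106,0],[1,2,-110,0],[1,2,-110,0],[1,2,-110,0]]}}

```text
t: 28.03
position: [0.4811, 0.1384, 0.0425]
orientation: [0.007, 1.0, -0.01, 0.011]
wrist_force: [0.3, -0.3, -1.0]
finger_gap: 0.0226
```

>>> {"method": "send_rows", "body": {"rows": [[0,0,-1,0],[0,0,-2,0],[0,0,-3,0],[0,0,-4,0],[0,0,-5,0],[0,0,-5,0],[0,0,-5,0]]}}

```text
t: 28.62
position: [0.4813, 0.1385, 0.0377]
orientation: [0.007, 1.0, -0.01, 0.011]
wrist_force: [-0.1, 0.5, 1.5]
finger_gap: 0.0225
```

>>> {"method": "send_rows", "body": {"rows": [[0,0,-1,0],[0,0,-2,0],[0,0,-2,0],[0,0,-2,0]]}}

```text
t: 28.95
position: [0.4813, 0.1385, 0.0376]
orientation: [0.007, 1.0, -0.011, 0.011]
wrist_force: [-6.7, -1.0, 14.8]
finger_gap: 0.0227
```

>>> {"method": "send_rows", "body": {"rows": [[0,0,0,0],[0,0,0,0],[0,0,0,0],[0,0,0,0],[0,0,0,0]], "fingers": 46}}

```text
t: 29.37
position: [0.4811, 0.1385, 0.0373]
orientation: [0.007, 1.0, -0.011, 0.011]
wrist_force: [0.2, -0.7, 0.2]
finger_gap: 0.0461
```

>>> {"method": "send_rows", "body": {"rows": [[0,0,20,0],[0,0,55,0],[0,0,95,0],[0,0,135,0],[0,0,175,0],[0,-40,180,0],[0,-80,180,0],[0,-120,180,0],[0,-160,180,0],[0,-180,180,0]]}}

```text
t: 30.2
position: [0.481, -0.0448, 0.2173]
orientation: [0.008, 1.0, -0.011, 0.011]
wrist_force: [0.2, 0.7, 0.2]
finger_gap: 0.0459
```

```bash
python3 - <<'E'
from meas import *
for n in('scene','top'):
    im,d=save(n,n+'14.png')
    if n=='top':
        for c in('red','orange'): meas(n,c,im,d,(190,200,300,300),.055)
        COL['blue']=((108,140,120),(118,255,255));meas(n,'blue',im,d,(265,200,290,300),.055)
        C=cloud(n,d)[150:225,150:310].reshape(-1,3);C=C[C[:,2]>.1]
        for z in np.arange(.1,.34,.02):
            q=C[abs(C[:,2]-z)<.01]; 
            if len(q):print(z.round(2),len(q),np.percentile(q[:,0],[2,50,98]).round(4),np.percentile(q[:,1],[1,99]).round(3))
s=get_state();print(s['position'],s['orientation'],s['finger_gap'],s['wrist_force'],s['joint_pos'])
a=cv2.imread('pics/scene14.png');b=cv2.imread('pics/top14.png')
cv2.imwrite('pics/c16.png',np.hstack([cv2.resize(a,(480,360)),cv2.resize(b[150:310,160:300],(315,360))]))
E
```

```text
top red 271 228 zmed 0.0534 mean [470.3 295.5] rectc [472.1 294.7] size [ 21.6 104.8] ang(ax from +x) -0.5
top orange 237 214 zmed 0.0534 mean [472.4 216.4] rectc [471.5 216.3] size [ 18.5 102. ] ang(ax from +x) -0.7
top blue 199 175 zmed 0.0539 mean [470.8 137.5] rectc [470.8 137.7] size [15.5 98.9] ang(ax from +x) -0.8
0.1 77 [0.6134 0.6157 0.62  ] [0.05  0.382]
0.12 168 [0.6136 0.6167 0.6204] [0.049 0.377]
0.14 164 [0.6153 0.6184 0.6223] [0.051 0.38 ]
0.16 183 [0.6164 0.6193 0.6232] [0.047 0.377]
0.18 183 [0.618  0.621  0.6253] [0.045 0.38 ]
0.2 181 [0.619  0.622  0.6262] [0.049 0.379]
0.22 209 [0.6208 0.6235 0.6276] [0.049 0.38 ]
0.24 220 [0.6221 0.625  0.6294] [0.045 0.382]
0.26 226 [0.6234 0.6262 0.6308] [0.049 0.378]
0.28 283 [0.625  0.6281 0.6318] [0.051 0.38 ]
0.3 596 [0.6277 0.6343 0.643 ] [0.048 0.382]
0.32 119 [0.6311 0.6365 0.6424] [0.185 0.244]
[ 0.48113982 -0.04434057  0.21707875] [ 0.00916153  0.9998378  -0.01096315  0.01096583] 0.04580339002314482 [-0.59410419  0.23886938 -0.00336959] [-0.21547782  0.01551925 -0.36260757  1.16670774 -0.01696728 -0.19737257]
```

View pics/c16.png

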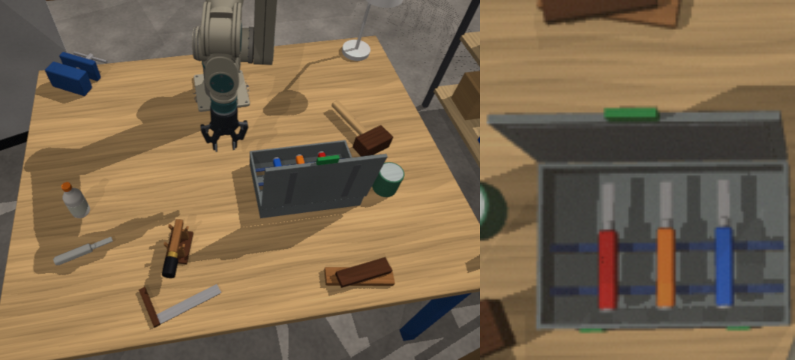

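>>> {"method": "send_rows", "body": {"rows": [[30,0,30,0],[70,0,50,0],[110,0,58,0],[150,0,58,0],[190,0,58,0],[215,0,58,0],[215,0,58,0],[215,0,58,0],[215,0,58,0]], "fingers": 0}}

```text
t: 31.05
position: [0.6952, -0.0433, 0.2742]
orientation: [0.009, 1.0, -0.011, 0.01]
wrist_force: [-1.0, -0.1, 0.1]
finger_gap: -0.0001
```

>>> {"method": "send_rows", "body": {"rows": [[0,40,0,0],[0,80,0,0],[0,120,0,0],[0,160,0,0],[0,200,0,0],[0,210,0,0],[0,210,0,0],[0,210,0,0]]}}

```text
t: 31.72
position: [0.694, 0.1669, 0.2747]
orientation: [0.008, 1.0, -0.011, 0.01]
wrist_force: [-0.0, 0.1, 0.0]
finger_gap: 0.0003
```

```bash
python3 - <<'E'
from h import *
for n in('scene','top'):save(n,n+'15.png')
s=get_state();print(s['position'],s['orientation'],s['finger_gap'],s['wrist_force'],s['joint_pos'])
a=cv2.imread('pics/scene15.png');b=cv2.imread('pics/top15.png')
cv2.imwrite('pics/c17.png',np.hstack([cv2.resize(a[80:320,300:580],(467,400)),cv2.resize(b[150:310,160:300],(320,400))]))
E
```

```text
[0.69461711 0.16522525 0.27460115] [ 0.00932423  0.99984811 -0.01104768  0.00973453] 0.00022204507073418268 [-0.41408122 -0.22205586  0.34553887] [ 0.15327989  0.41200001  0.25135642  1.3945137  -0.02495562  0.17173549]
```

View pics/c17.png

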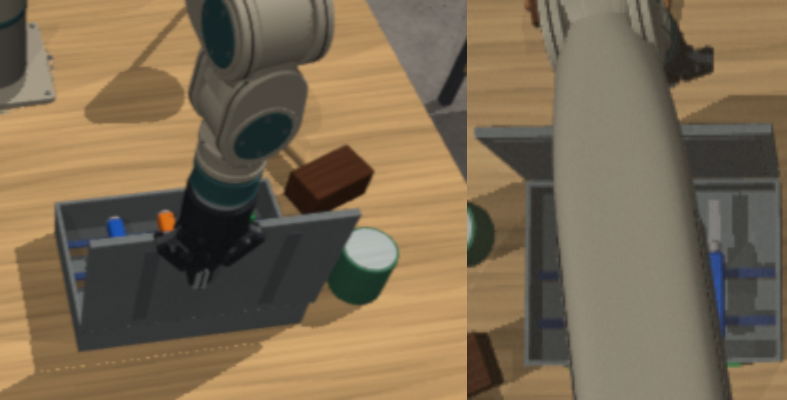

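>>> {"method": "send_rows", "body": {"rows": [[-5,0,0,0],[-10,0,0,0],[-15,0,0,0],[-20,0,0,0],[-24,0,0,0],[-28,0,0,0],[-31,0,0,0],[-34,0,0,0],[-37,0,0,0],[-40,0,0,0]]}}

```text
t: 32.65
position: [0.6547, 0.1653, 0.2746]
orientation: [0.009, 1.0, -0.011, 0.01]
wrist_force: [3.4, -0.2, -0.5]
finger_gap: -0.0002
```

```bash
cat > arc.py <<'E'
import numpy as np,sys
from bench import get_state
s=get_state();p=s['position']*1000;print('t',s['t'],p.round(1),'F',s['wrist_force'].round(1),s['orientation'].round(3))
hx,hz,r=616.,75.,float(sys.argv[1]) if len(sys.argv)>1 else 200.
for th in np.arange(1.7,-.05,-.1):
    x=hx-r*np.cos(th)+12*np.sin(th)+11;z=hz+r*np.sin(th)+12*np.cos(th)
    print('%.2f'%th,'abs',round(x),round(z),'rel',round(x-p[0]),round(z-p[2]))
E
python3 arc.py
```

```text
t 32.65 [654.7 165.3 274.6] F [ 3.4 -0.2 -0.5] [ 0.009  1.    -0.011  0.01 ]
1.70 abs 665 272 rel 10 -3
1.60 abs 645 275 rel -10 0
1.50 abs 625 275 rel -30 1
1.40 abs 605 274 rel -50 -1
1.30 abs 585 271 rel -70 -4
1.20 abs 566 266 rel -89 -9
1.10 abs 547 259 rel -108 -16
1.00 abs 529 250 rel -126 -25
0.90 abs 512 239 rel -143 -36
0.80 abs 496 227 rel -158 -48
0.70 abs 482 213 rel -173 -62
0.60 abs 469 198 rel -186 -77
0.50 abs 457 181 rel -197 -93
0.40 abs 447 164 rel -207 -111
0.30 abs 439 146 rel -215 -129
0.20 abs 433 126 rel -221 -148
0.10 abs 429 107 rel -225 -168
-0.00 abs 427 87 rel -228 -188
```

>>> {"method": "send_rows", "body": {"rows": [[-7,0,0,0],[-14,0,1,0],[-21,0,1,0],[-28,0,1,0],[-35,0,0,0],[-42,0,0,0],[-49,0,-1,0],[-56,0,-2,0],[-63,0,-3,0],[-70,0,-4,0]]}}

```text
t: 33.48
position: [0.5839, 0.1656, 0.2707]
orientation: [0.009, 1.0, -0.011, 0.01]
wrist_force: [3.2, 1.2, 2.2]
finger_gap: -0.0
```

```bash
python3 arc.py; python3 - <<'E'
from h import *
save('scene','scene16.png')
a=cv2.imread('pics/scene16.png');cv2.imwrite('pics/c18.png',a[80:320,300:580])
E
```

```text
t 33.4833 [583.9 165.6 270.7] F [3.2 1.2 2.2] [ 0.009  1.    -0.011  0.01 ]
1.70 abs 665 272 rel 81 1
1.60 abs 645 275 rel 61 4
1.50 abs 625 275 rel 41 5
1.40 abs 605 274 rel 21 3
1.30 abs 585 271 rel 1 0
1.20 abs 566 266 rel -18 -5
1.10 abs 547 259 rel -37 -12
1.00 abs 529 250 rel -55 -21
0.90 abs 512 239 rel -72 -32
0.80 abs 496 227 rel -88 -44
0.70 abs 482 213 rel -102 -58
0.60 abs 469 198 rel -115 -73
0.50 abs 457 181 rel -127 -89
0.40 abs 447 164 rel -136 -107
0.30 abs 439 146 rel -144 -125
0.20 abs 433 126 rel -151 -144
0.10 abs 429 107 rel -155 -164
-0.00 abs 427 87 rel -157 -184
```

View pics/c18.png

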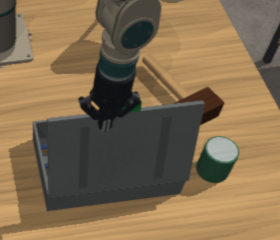

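The lid is coming forward with the finger tips behind it at (105,120). I continue along the arc.

>>> {"method": "send_rows", "body": {"rows": [[-6,0,-1,0],[-12,0,-3,0],[-18,0,-5,0],[-24,0,-7,0],[-31,0,-10,0],[-37,0,-12,0],[-43,0,-15,0],[-49,0,-18,0],[-55,0,-21,0],[-61,0,-25,0]]}}

```text
t: 34.37
position: [0.5204, 0.1655, 0.245]
orientation: [0.009, 1.0, -0.011, 0.009]
wrist_force: [2.2, 1.9, 3.6]
finger_gap: -0.0002
```

>>> {"method": "send_rows", "body": {"rows": [[-6,0,-4,0],[-11,0,-7,0],[-17,0,-11,0],[-22,0,-15,0],[-27,0,-19,0],[-32,0,-23,0],[-37,0,-28,0],[-41,0,-33,0],[-45,0,-37,0],[-49,0,-41,0]]}}

```text
t: 35.2
position: [0.4709, 0.1654, 0.2034]
orientation: [0.009, 1.0, -0.011, 0.009]
wrist_force: [2.5, 0.4, 0.4]
finger_gap: 0.0003
```

```bash
python3 arc.py|grep -E "^t|0\.[0-9]0 "; python3 - <<'E'
from h import *
save('scene','scene17.png')
a=cv2.imread('pics/scene17.png');cv2.imwrite('pics/c19.png',cv2.resize(a[80:320,300:580],None,fx=2,fy=2))
E
```

```text
t 35.2 [470.9 165.4 203.4] F [2.5 0.4 0.4] [ 0.009  1.    -0.011  0.009]
0.90 abs 512 239 rel 41 36
0.80 abs 496 227 rel 25 23
0.70 abs 482 213 rel 11 10
0.60 abs 469 198 rel -2 -6
0.50 abs 457 181 rel -14 -22
0.40 abs 447 164 rel -23 -40
0.30 abs 439 146 rel -31 -58
0.20 abs 433 126 rel -38 -77
0.10 abs 429 107 rel -42 -97
-0.00 abs 427 87 rel -44 -116
```

View pics/c19.png

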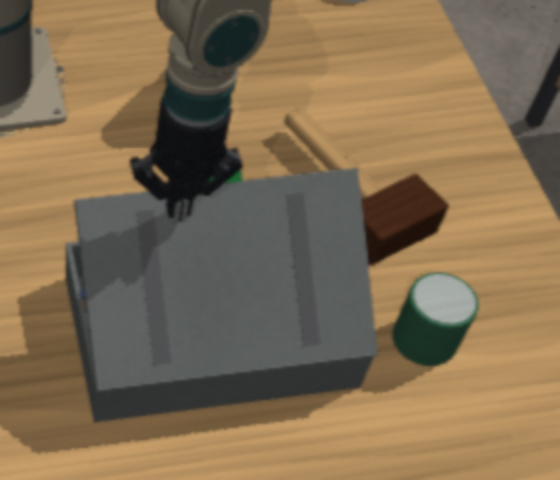

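>>> {"method": "send_rows", "body": {"rows": [[-4,0,-6,0],[-7,0,-11,0],[-10,0,-16,0],[-14,0,-22,0],[-17,0,-28,0],[-20,0,-34,0],[-23,0,-40,0],[-26,0,-46,0],[-28,0,-52,0],[-31,0,-58,0]]}}

```text
t: 36.08
position: [0.4385, 0.1652, 0.1439]
orientation: [0.009, 1.0, -0.011, 0.008]
wrist_force: [1.5, 0.3, 2.3]
finger_gap: -0.0001
```

```bash
python3 arc.py|grep -E "^t|0\.[0-9]0 "
```

```text
t 36.0833 [438.5 165.2 143.9] F [1.5 0.3 2.3] [ 0.009  1.    -0.011  0.008]
0.90 abs 512 239 rel 74 95
0.80 abs 496 227 rel 58 83
0.70 abs 482 213 rel 43 69
0.60 abs 469 198 rel 30 54
0.50 abs 457 181 rel 19 38
0.40 abs 447 164 rel 9 20
0.30 abs 439 146 rel 1 2
0.20 abs 433 126 rel -5 -17
0.10 abs 429 107 rel -9 -37
-0.00 abs 427 87 rel -12 -57
```

>>> {"method": "send_rows", "body": {"rows": [[-1,0,-5,0],[-2,0,-10,0],[-4,0,-15,0],[-5,0,-20,0],[-6,0,-25,0],[-8,0,-30,0],[-8,0,-34,0],[-9,0,-38,0],[-9,0,-42,0],[-9,0,-46,0]]}}

```text
t: 36.92
position: [0.4291, 0.1651, 0.0974]
orientation: [0.009, 1.0, -0.011, 0.007]
wrist_force: [-1.9, -0.3, 2.5]
finger_gap: 0.0001
```

>>> {"method": "send_rows", "body": {"rows": [[0,0,-2,0],[0,0,-4,0],[0,0,-6,0],[0,0,-8,0],[0,0,-9,0],[0,0,-10,0],[0,0,-11,0]]}}

```text
t: 37.5
position: [0.429, 0.1651, 0.0869]
orientation: [0.009, 1.0, -0.011, 0.007]
wrist_force: [-5.5, -1.0, 14.9]
finger_gap: -0.0004
```

>>> {"method": "send_rows", "body": {"rows": [[0,0,-1,0],[0,0,-1,0],[0,0,-1,0]]}}

```text
t: 37.75
position: [0.429, 0.1651, 0.087]
orientation: [0.009, 1.0, -0.012, 0.007]
wrist_force: [-4.3, 0.5, 10.2]
finger_gap: -0.0002
```

>>> {"method": "send_rows", "body": {"rows": [[0,0,10,0],[0,0,40,0],[0,0,80,0],[0,0,120,0],[-10,-40,140,0],[-10,-80,140,0],[-10,-120,140,0],[-10,-160,140,0],[-10,-200,140,0],[-10,-230,140,0]]}}

```text
t: 38.58
position: [0.4192, -0.0678, 0.2274]
orientation: [0.01, 1.0, -0.012, 0.008]
wrist_force: [0.6, 0.2, 0.4]
finger_gap: 0.0001
```

```bash
python3 - <<'E'
from h import *
for n in('scene','top'):
    im,d=save(n,n+'18.png');C=cloud(n,d)
    x=C[...,0];y=C[...,1];z=C[...,2]
    for X in(400,430,470,520,560,600):
        print(n,X,[round(float(np.median(z[(abs(x*1000-X)<8)&(abs(y*1000-Y)<12)])*1000),1) for Y in(70,140,218,290,360)])
s=get_state();print(s['t'],s['position'],s['wrist_force'])
a=cv2.imread('pics/scene18.png');b=cv2.imread('pics/top18.png')
cv2.imwrite('pics/c20.png',np.hstack([cv2.resize(a,(400,300)),cv2.resize(b,(400,300))]))
E
```

```text
scene 400 [86.9, 86.9, 86.6, 85.9, 87.2]
scene 430 [86.5, 87.7, 87.5, 87.8, 87.5]
scene 470 [87.0, 87.7, 86.7, 86.5, 86.6]
scene 520 [87.3, 87.6, 87.6, 87.5, 87.2]
scene 560 [87.5, 87.9, 86.7, 87.2, 87.1]
scene 600 [86.8, 86.7, 87.2, 87.1, 87.3]
top 400 [86.1, 86.0, 86.7, 86.0, 86.0]
top 430 [84.7, 85.6, 85.8, 85.8, 85.6]
top 470 [86.1, 86.1, 85.6, 85.5, 85.7]
top 520 [85.2, 87.0, 85.2, 86.0, 85.3]
top 560 [85.7, 86.6, 86.8, 86.3, 84.5]
top 600 [86.5, 85.8, 85.5, 86.4, 84.8]
38.6833 [ 0.41964242 -0.0689715   0.22732197] [-0.17102142  1.34259287  0.24040415]
```

View pics/c20.png

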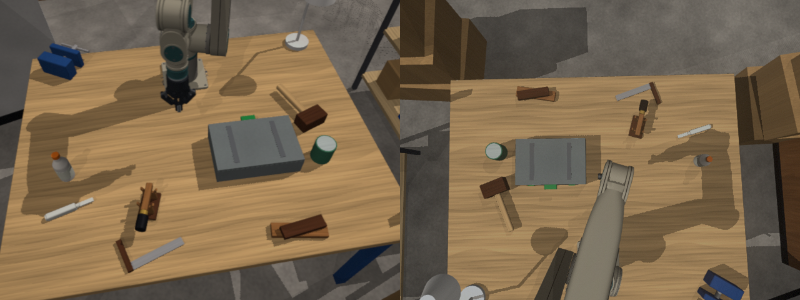

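```bash
python3 - <<'E'
from h import *
a=cv2.imread('pics/scene0.png').astype(int);b=cv2.imread('pics/scene18.png').astype(int)
for n,(x0,y0,x1,y1) in dict(glue=(80,240,122,293),tin=(500,215,540,262),mallet=(470,165,525,208)).items(): print(n,np.median(abs(a-b)[y0:y1,x0:x1]),(abs(a-b)[y0:y1,x0:x1].max(2)>60).mean().round(3))
print(sign_off())
E
```

```text
glue 11.0 0.257
tin 8.0 0.063
mallet 4.0 0.003
the job is handed in; nothing more can be done
None
```

```bash
python3 - <<'E'
import cv2,numpy as np
a=cv2.imread('pics/scene0.png');b=cv2.imread('pics/scene18.png')
cv2.imwrite('pics/c21.png',np.hstack([cv2.resize(i[230:310,60:140],(390,390)) for i in(a,b)]))
E
```

```text
(no output)
```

View pics/c21.png

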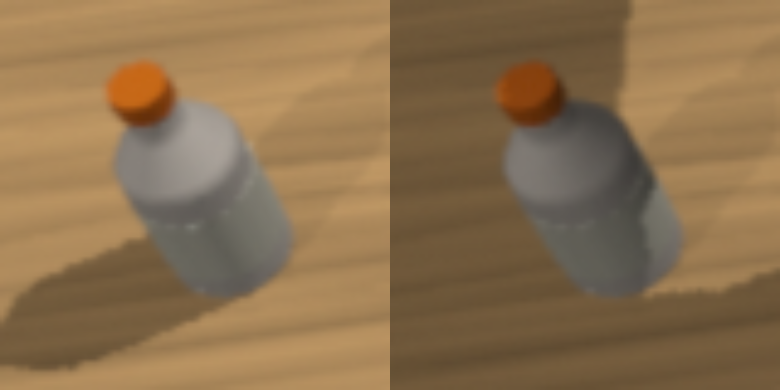

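The job is done and handed in at about 39 s of the 210 s allowed. I laid the brush across both saddles of the rest. I then put the red, orange and blue chisels on the two rails with blades towards the hinge; the yellow one was absent. Last, I lowered the lid slowly along its arc until it was closed.

**Last checks:**
- **Brush:** its handle top read 83.4 mm (84 expected), with its middle over the rest to within a few millimetres. After the lid was closed I checked it only by eye.
- **Chisels:** before the lid went down, they lay level on the rails about 79 mm apart, within about 2 mm of the rails' midline and 1° of straight.
- **Lid:** its outer face read 86–87 mm everywhere (87 expected), so it is closed.
- **Bystanders:** a before/after picture comparison flagged 26% of the glue bottle's area. A close-up shows this is the arm's shadow; the bottle has not moved. The tin (6%) and mallet (0.3%) looked in place in the last pictures.

**Disagreement:** the two cameras differed by about 3–4 mm, so I used the mean of both. No knock or grip slip was noticed.

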